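# Slide the sample plate out over the end of the ledge

## Robot

A 7-joint arm with a two-finger parallel gripper is mounted at the origin on a cart in front of the work surface, level with it; the furniture and walls round the work are solid. World frame = base frame: x ahead of the robot, y to its left, z up, the work surface at z = 0. Lengths are in mm, angles in rad, forces in N, time in s.
With the tool pointing down it reaches from about 400 to 850 mm from the base axis. Payload 10.4 kg.
Tool frame: the origin (TCP) lies midway between the tips of the shut fingers; the grasp point (between the pads) lies behind it (arm.grip_point_offset is the z of the grasp point in the tool frame, in mm); z points along the fingers, y is the line along which they close (so a half turn about z gives the same grasp; the last joint's range is limited). The gripper opens to 87 mm and grips with 3 to 60 N. Pads are 19 mm wide; open, the fingers measure 117 mm over their backs; the gripper's body (75 mm by 190 mm) begins 51 mm behind the grasp point.
Start: joints at [1.324, 0.332, -0.065, 1.46, 0.022, 1.35, -0.088], TCP at [138.731, -609.431, 222.576] pointing down, gripper open.
Joint ranges: [-2.6, 2.6], [-0.5, 2.12], [-1.47, 1.34], [0.16, 2.42], [-1.27, 4.41], [0.06, 2.06], [-2.6, 2.6]. Speed limits (rad/s): [2.22, 2.22, 2.79, 2.79, 3.14, 3.14, 3.14].

## Interface

Orientations are given as a 3x3 rotation matrix whose columns are the frame's x, y, z axes.
In Python, from plant import readout, get_image, calibration, arm, look_for gives the robot as it stands.
- The arm moves only by the shell command python3 -m handwheel 'ROWS' [FORCE]. ROWS is JSON, one flat list of numbers, 5 for each row, row after row: the opening in per cent of the stroke, from 0 (shut) to 100 (fully open), then the shift along the tool's x, y, z in m, then the turn about the tool's z in rad. In form: [gripper, tx, ty, tz, yaw, gripper, tx, ty, tz, yaw, ...]. A call has exactly 10 rows; each row is the pose to reach, as a shift and turn from the pose commanded when the call began, along the tool's axes at that moment; what a row does not reach only later rows make up. A row lasts 1/8 s, in which the tool goes at most 62.5 mm and 10.7 degrees, less where a joint would pass 70% of its speed; a pose out of reach is approached as far as the arm can. A call with a gripper value outside its range is refused whole. The fingers move at their own pace and stop on an object; FORCE is the grip in N (left out, the last holds). Time passes only in rows, so rows that repeat a pose let the fingers close, or fill a call up. It gives the time, the measured TCP pose, the force, the opening and the grip force at its end, in the units of the state.
- readout.observe(): the state, without advancing time (a new reading comes with each control period).
- get_image(name): name is "scene" or "side" or "wrist"; returns the picture (384x512x3 uint8, red, green, blue); there is no depth.
- calibration(name): a dict with "fx", "fy", "cx", "cy" (pixels), "eye" and "attitude" of the camera in the world. Camera axes: x right, y down, z forward; pixel columns grow to the right and rows downward; lengths in mm; the calibration is good to about 2 mm. The wrist camera is an equidistant fisheye: a pixel r from the principal point sees the ray r / f radians off the axis. A picture is of the moment at which its call begins: read the wrist's pose just before it. calibration takes no time and is no camera call; for the wrist camera it gives the pose at the moment of the call.
- arm.finish_job(): hands the job in; it is judged then, once.
Trained networks look in the newest picture that a camera, given by its name, has taken for a name from the list of things; names that differ only in an ending like _2 or _b are one class to them, and where a whole thing is asked for, a point or a joint stands for the part that bears it (a point fixed in the world has none). Each returns a list of dicts, best first, with "p" (0 to 1); they miss things now and then, are a little off and sometimes report something else, mostly with a low value. They report only what shows in the picture. A call takes as long as a camera call. They do not tell look-alikes from the thing itself.
- look_for(thing, camera): "point" ([x, y, z] in mm, in world coordinates, good to about 4 mm: the middle of the surface that is visible of it).
The state is a dict: "t": time; "q": joint angles; "qvel": joint speeds; "joint_efforts": joint torques, N m; "eef_pos": TCP position; "eef_rot": TCP orientation; "contact_force": force on the tool from outside, world axes, zero at the start; "ft_torque": the same for the moment, N m; "width": opening from 0.0 (shut) to 1.0 (fully open); "grasp_force": force on a finger pad.
Only numpy, scipy, OpenCV 4.12 (cv2) and the standard library are available. Lean on these libraries where they do the work, as an engineer would, in place of code of your own. Each camera call takes 0.05 s, during which the arm holds its last target. There are 200 camera calls.

## Task

Push the blue sample plate along its lane on the ledge, towards the open end, until its front edge sticks out about 25 mm past that end, so that the next person can take it by the edge; leave it lying flat there. Only push it with the fingertips, never lift it, and leave the yellow plate, the vial, the beaker and the tin where they are.

Things in the scene. Friction and masses are not known exactly. Their poses are not given: they have to be found in the camera images.
- ledge: fixed aluminium ledge, 115 mm (x) x 240 mm (y), flat floor 40 mm above the worktop, turned up to about 0.25 rad. Origin: centre of its underside; z up, y along its two lanes, whose centre lines are at x = -27.5 and +27.5 mm; either may hold the blue plate. Dark ribs 5 mm high beside the lanes; a 5 mm thick, 5 mm high stop closes the +y end (y = 115 to 120 mm); the -y end is open
- ledge_open_end (a point): middle of the ledge's open end, on the edge of its floor (y = -120 mm in the ledge's frame, 40 mm above the worktop); axes as the ledge's. Each lane is 50 mm wide between ribs 5 mm wide; the lanes run out level over this end, with at least 40 mm more of free space beyond a plate that sticks out 25 mm
- blue_plate: loose blue sample plate with rows of small bright spots, 46 mm (x) x 90 mm (y) x 6 mm thick, about 70 g, lying flat in one lane, 2 mm of play each side. Origin: centre of its underside; front edge at -y, rear edge (to push on) at +y, 45 mm from the origin. At least 45 mm of lane is free behind it. It stops when no longer pushed; with over 45 mm sticking out it tips off
- yellow_plate: loose yellow sample plate of the same size with dark spots, in the other lane; to be left alone. Tall fixed instruments stand behind the ledge (from x = 0.6 m) and beyond its right end (from y = -0.34 m): come in over the ledge from the robot's side
- amber_vial: loose brown sample vial with a black cap, 27 mm across, 98 mm tall, standing on the worktop to the right of the ledge; origin: centre of its underside; to be left alone
- beaker: loose clear glass beaker, 55 mm across, 70 mm tall, standing on the worktop to the left of the ledge; origin: centre of its underside; to be left alone
- tin: loose round white tin with a blue lid face, 64 mm across, 30 mm tall, on the worktop to the left of the beaker; origin: centre of its underside; to be left alone
Things that resemble listed ones, but are neither listed nor needed, are in the scene too. There is more than one size of the blue_plate; the one meant has the size given above.

How it is judged (in metres and radians):
At the end, for the whole second after the job is handed in: the blue plate lies flat and at rest in its lane with its front edge 15 to 35 mm past the open end of the ledge; the yellow plate is within 10 mm of, and the vial, the beaker and the tin within 15 mm of, where they stood (y of blue_plate in the frame of ledge between -0.11 and -0.09 m and height (world z) of blue_plate between 0.037 and 0.043 m and angle between blue_plate's own z axis and vertical below 0.06 rad and angle between the y axis of blue_plate and the y axis of ledge, either way round below 0.08 rad and linear speed of blue_plate below 0.01 m/s and distance of yellow_plate from where it was at the start of the episode below 0.01 m and distance of each of amber_vial, beaker, tin from where it was at the start of the episode below 0.015 m); the robot touches nothing.
It fails at once if the blue plate is lifted more than 6 mm off the ledge or tipped (height (world z) of blue_plate above 0.046 m or angle between blue_plate's own z axis and vertical above 0.15 rad).
It fails at once if the yellow plate is moved or lifted by more than 10 mm (distance of yellow_plate from where it was at the start of the episode above 0.01 m).
It fails at once if the vial, the beaker or the tin is moved by more than 15 mm (distance of any of amber_vial, beaker, tin from where it was at the start of the episode above 0.015 m).
It also fails if it takes over 34 s, if anything falls off the work surface, if the arm or the gripper's body presses on something with over 40 N, if the wrist force passes 120 N, or if a joint passes its speed limit or range.

## Working session

There is one attempt and no reset: what is moved stays moved. The work goes in short steps, Python scripts to look and compute and a shell command to move; the robot and the scene stay as the last step left them, time stands still between calls to the robot, and variables do not carry over. Pictures are saved under pics/ and viewed, at most 10 in all, crops included, and the job is handed in when it is done.

```bash
mkdir -p pics
python3 - <<'E'
from plant import *
import cv2,numpy as np
s=readout.observe();print(s['t'],s['eef_pos'],np.round(s['eef_rot'],3).tolist(),s['width'],arm.grip_point_offset)
ims=[]
for c in['scene','side']:
    im=get_image(c);ims.append(im);cv2.imwrite(f'pics/{c}0.png',im[:,:,::-1])
    print(c,calibration(c))
    for n in['ledge','blue_plate','yellow_plate','amber_vial','beaker','tin']:
        print(n,[(np.round(d['point']).tolist(),round(d['p'],2)) for d in look_for(n,c)[:3]])
E
```

```text
0.0 [ 138.59909691 -609.03709759  221.77188449] [[0.975, 0.222, -0.0], [0.222, -0.975, 0.001], [-0.0, -0.001, -1.0]] 1.0015073635167113 -18.700000000000003
scene {'fx': 488.1032958618867, 'fy': 488.1032958618867, 'cx': 248.44095206379694, 'cy': 187.703992460993, 'eye': array([ -569.69842385, -1295.8506877 ,   808.12864815]), 'attitude': array([[ 0.76787075, -0.25462819,  0.58782566],
       [-0.64057182, -0.29588657,  0.70860347],
       [-0.0065007 , -0.92066043, -0.39031028]])}
ledge [([454.0, 26.0, 44.0], 0.86)]
blue_plate []
yellow_plate [([440.0, -376.0, 34.0], 0.63)]
amber_vial [([441.0, -377.0, 37.0], 0.56)]
beaker [([452.0, 148.0, 55.0], 0.71)]
tin [([493.0, 285.0, 34.0], 0.65)]
side {'fx': 359.3149544984849, 'fy': 359.3149544984849, 'cx': 257.4876192307163, 'cy': 195.74512029207295, 'eye': array([110.74482   , 757.57600619, 739.81437097]), 'attitude': array([[-0.87033958, -0.3052081 ,  0.38646739],
       [-0.49225638,  0.56131894, -0.66528544],
       [-0.01388096, -0.76926528, -0.63877872]])}
ledge [([488.0, 28.0, 40.0], 0.55)]
blue_plate [([624.0, 474.0, 5.0], 0.73), ([526.0, 3.0, 44.0], 0.57)]
yellow_plate [([487.0, -47.0, 46.0], 0.49)]
amber_vial [([444.0, -368.0, 55.0], 0.54)]
beaker [([457.0, 168.0, 48.0], 0.63)]
tin [([503.0, 292.0, 31.0], 0.85)]
```

View pics/scene0.png

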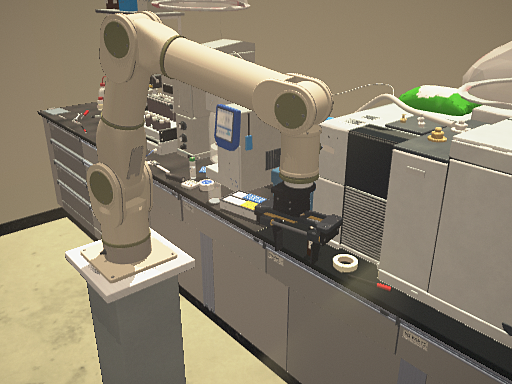

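View pics/side0.png

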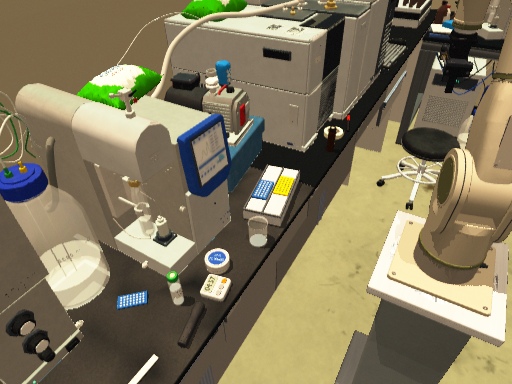

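The ledge is at about pixel (272,195) in the side view. The blue plate is in the far lane at (263,188) and yellow is in the near lane at (285,186). The beaker is at (258,232). The other blue thing at (132,300) is a look-alike on the bench.

```bash
cat > h.py <<'E'
from plant import *
import cv2,numpy as np
def toplane(c,px,z):
    k=calibration(c);px=np.atleast_2d(px).astype(float)
    d=np.c_[(px[:,0]-k['cx'])/k['fx'],(px[:,1]-k['cy'])/k['fy'],np.ones(len(px))]@np.array(k['attitude']).T
    e=np.array(k['eye']);return e+d*((z-e[2])/d[:,2])[:,None]
def topix(c,P):
    k=calibration(c);v=(np.atleast_2d(P)-np.array(k['eye']))@np.array(k['attitude'])
    return np.c_[k['fx']*v[:,0]/v[:,2]+k['cx'],k['fy']*v[:,1]/v[:,2]+k['cy']]
def warp(c,im,z,x0,x1,y0,y1,s):
    # top-down metric picture: right = -y, up = +x ; s px per mm
    W,H=int((y1-y0)*s),int((x1-x0)*s)
    u,v=np.meshgrid(np.arange(W),np.arange(H))
    P=np.c_[(x1-v.ravel()/s),(y1-u.ravel()/s),np.full(u.size,z)]
    m=topix(c,P).astype(np.float32).reshape(H,W,2)
    return cv2.remap(im,m,None,cv2.INTER_CUBIC)
E
python3 - <<'E'
from h import *
out=[]
for c in['side','scene']:
    im=cv2.imread(f'pics/{c}0.png')
    w=warp(c,im,46 if c=='side' else 46,400,600,-130,180,2.5)
    for y in range(-100,180,50): cv2.putText(w,str(y),(int((180-y)*2.5),10),0,.35,(0,0,255),1);cv2.line(w,(int((180-y)*2.5),12),(int((180-y)*2.5),18),(0,0,255),1)
    for x in range(420,600,20): cv2.putText(w,str(x),(0,int((600-x)*2.5)),0,.35,(0,0,255),1)
    out.append(w)
cv2.imwrite('pics/w0.png',cv2.resize(np.vstack(out),None,fx=.6*1,fy=.6*1) if 0 else out[0])
cv2.imwrite('pics/w1.png',out[1])
E
```

```text
(no output)
```

View pics/w0.png

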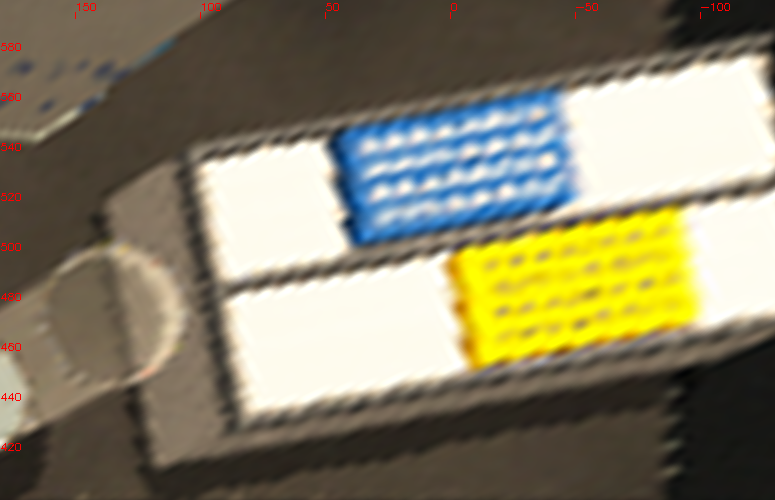

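The rectified side view shows the ledge turned about +0.19 rad. The blue plate is in the +x (far) lane with its rear edge near y=+42 and x=525. Yellow is in the near lane, and the beaker is just past the stop. Next I'll fit this by colour and find the open end.

Run:
```python
from h import *
c='side';im=cv2.imread('pics/side0.png');s=4;x1,y1=620,150
def rect(z,f):
    w=warp(c,im,z,400,x1,-200,y1,s);hsv=cv2.cvtColor(w,cv2.COLOR_BGR2HSV).astype(int)
    m=f(hsv).astype(np.uint8);m=cv2.morphologyEx(m,cv2.MORPH_CLOSE,np.ones((17,17)))
    n,l,st,ce=cv2.connectedComponentsWithStats(m);i=1+np.argmax(st[1:,4]);
    return (l==i)
H=lambda h:h[...,0];S=lambda h:h[...,1];V=lambda h:h[...,2]
blue=lambda h:(abs(H(h)-107)<15)&(S(h)>120)&(V(h)>60)
yel=lambda h:(abs(H(h)-28)<8)&(S(h)>120)&(V(h)>90)
wh=lambda h:(S(h)<60)&(V(h)>170)
a0=None
for nm,f,z in[('blue',blue,46),('yellow',yel,46),('all',lambda h:blue(h)|yel(h)|wh(h),40)]:
    m=rect(z,f);v,u=np.nonzero(m);P=np.c_[x1-v/s,y1-u/s].astype(np.float32)
    r=cv2.minAreaRect(P);b=cv2.boxPoints(r);print(nm,r,b.round(1).tolist(),P.shape)
    a=0.192
    for a in(0.18,.19,.2):
        X=P@[np.cos(a),np.sin(a)];Y=P@[-np.sin(a),np.cos(a)]
        # edges via per-line medians
        def ed(A,B,fn,lo,hi): return np.array([fn(B[abs(A-t)<.5]) for t in np.linspace(lo,hi,15)])
        qx=np.percentile(X,[15,85]);qy=np.percentile(Y,[15,85])
        for n_,A,B,fn,q in(('ymin',X,Y,np.min,qx),('ymax',X,Y,np.max,qx),('xmin',Y,X,np.min,qy),('xmax',Y,X,np.max,qy)):
            e=ed(A,B,fn,*q);t=np.linspace(*q,15);print(a,n_,np.median(e).round(1),'slope',np.polyfit(t,e,1)[0].round(3))
```

```text
blue ((532.923095703125, -1.0037994384765625), (47.128562927246094, 92.6590347290039), 11.142889976501465) [[500.79998779296875, 39.900001525878906], [518.7999877929688, -51.0], [565.0, -41.900001525878906], [547.0999755859375, 49.0]] (34700, 2)
0.18 ymin -139.7 slope 0.212
0.18 ymax -51.2 slope 0.018
0.18 xmin 500.8 slope -0.011
0.18 xmax 547.3 slope -0.012
0.19 ymin -145.2 slope -0.292
0.19 ymax -56.4 slope 0.012
0.19 xmin 499.8 slope -0.001
0.19 xmax 546.3 slope -0.002
0.2 ymin -150.6 slope -0.31
0.2 ymax -61.6 slope 0.005
0.2 xmin 498.9 slope 0.008
0.2 xmax 545.3 slope 0.009
yellow ((485.5364685058594, -49.79356002807617), (50.90876770019531, 97.14762878417969), 11.397007942199707) [[451.0, -7.199999809265137], [470.20001220703125, -102.4000015258789], [520.0999755859375, -92.4000015258789], [500.8999938964844, 2.9000000953674316]] (74340, 2)
0.18 ymin -182.7 slope 0.014
0.18 ymax -88.1 slope 0.047
0.18 xmin 444.2 slope -0.024
0.18 xmax 493.5 slope -0.025
0.19 ymin -187.6 slope 0.003
0.19 ymax -92.8 slope 0.042
0.19 xmin 443.0 slope -0.014
0.19 xmax 492.1 slope -0.014
0.2 ymin -192.3 slope -0.007
0.2 ymax -97.5 slope 0.032
0.2 xmin 441.5 slope -0.004
0.2 xmax 490.6 slope -0.004
all ((509.8629455566406, -27.948143005371094), (107.96647644042969, 235.2726287841797), 11.101887702941895) [[434.20001220703125, 77.0999984741211], [479.5, -153.8000030517578], [585.5, -133.0], [540.2000122070312, 97.9000015258789]] (372154, 2)
0.18 ymin -235.0 slope 0.013
0.18 ymax -2.4 slope 0.006
0.18 xmin 444.8 slope -0.017
0.18 xmax 549.6 slope -0.004
0.19 ymin -239.9 slope 0.006
0.19 ymax -7.4 slope -0.006
0.19 xmin 442.9 slope -0.007
0.19 xmax 547.9 slope 0.005
0.2 ymin -244.7 slope -0.006
0.2 ymax -12.3 slope -0.013
0.2 xmin 441.7 slope 0.003
0.2 xmax 547.0 slope 0.014
```

```bash
python3 -m handwheel '[0,0.036,-0.040,0,0.01, 0,0.072,-0.080,0,0.02, 0,0.108,-0.120,0,0.04, 0,0.144,-0.160,0,0.05, 0,0.180,-0.200,0,0.06, 0,0.216,-0.240,0,0.07, 0,0.252,-0.280,0,0.08, 0,0.288,-0.320,0,0.10, 0,0.324,-0.360,0,0.11, 0,0.360,-0.400,0,0.12]' 20
python3 - <<'E'
from h import *
s=readout.observe();R=np.array(s['eef_rot']);p=np.array(s['eef_pos']);print(s['t'],p,R.round(3).tolist(),s['width'],s['contact_force'])
print((R.T@(np.array([519.3,66.3,110])-p)).round(1))
E
```

```text
t: 1.95
eef_pos: [401.6, -138.0, 222.9]
eef_rot: [[0.995, 0.103, 0.001], [0.103, -0.995, -0.001], [0.001, 0.001, -1.0]]
contact_force: [0.1, -0.9, -0.4]
width: 0.02
grasp_force: 0.0
1.95 [ 401.64996451 -137.9674566   222.90770371] [[0.995, 0.103, 0.001], [0.103, -0.995, -0.001], [0.001, 0.001, -1.0]] 0.020319206263079273 [ 0.10956055 -0.93570609 -0.41405324]
[ 138.  -191.2  112.8]
```

```bash
python3 -m handwheel '[0,0.026,-0.037,0,0, 0,0.054,-0.075,0,0, 0,0.082,-0.113,0,0, 0,0.110,-0.152,0.02,0, 0,0.138,-0.191,0.04,0, 0,0.138,-0.191,0.08,0, 0,0.138,-0.191,0.113,0, 0,0.138,-0.191,0.113,0, 0,0.138,-0.191,0.113,0, 0,0.138,-0.191,0.113,0]'
python3 - <<'E'
from h import *
s=readout.observe();R=np.array(s['eef_rot']);p=np.array(s['eef_pos']);print(s['t'],p,s['contact_force'])
print((R.T@(np.array([519.3,66.3,43])-p)).round(1))
k=calibration('wrist');print(k)
ims=[get_image(c)[:,:,::-1] for c in('wrist','side','scene')]
cv2.imwrite('pics/wr1.png',ims[0]);cv2.imwrite('pics/side1.png',ims[1])
a=cv2.resize(ims[1][130:260,200:360],None,fx=2.46,fy=2.46);b=ims[0][:a.shape[0]]
c=cv2.resize(ims[0],(426,320))
cv2.imwrite('pics/v1.png',np.hstack([c[:,:400],cv2.resize(a,(394,320))]))
E
```

```text
t: 3.2
eef_pos: [514.4, 64.5, 107.2]
eef_rot: [[0.994, 0.106, -0.008], [0.106, -0.994, -0.002], [-0.008, 0.001, -1.0]]
contact_force: [-13.6, -0.5, -7.1]
width: 0.008
grasp_force: 0.0
3.2 [514.42602258  64.46322922 107.24814506] [-13.60508021  -0.54669028  -7.05277248]
[ 5.6 -1.4 64.2]
{'fx': 297.3186396354542, 'fy': 297.3186396354542, 'cx': 255.9658341974324, 'cy': 190.52851118250024, 'eye': array([588.27452943,  72.34868681, 267.41379436]), 'attitude': array([[ 0.10555644, -0.95559273, -0.27513699],
       [-0.9944118 , -0.10095283, -0.030882  ],
       [ 0.00173476,  0.27685927, -0.96090891]])}
```

View pics/v1.png

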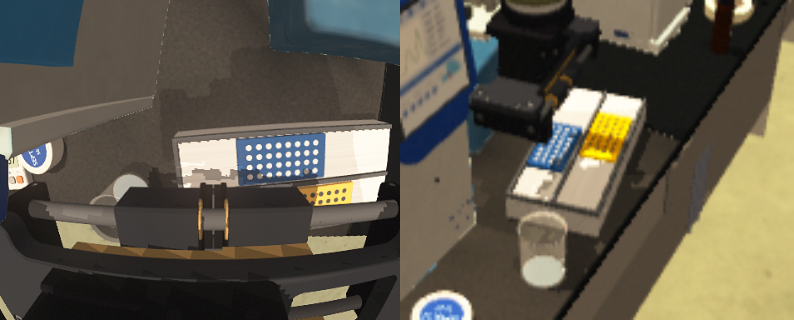

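The wrist view shows the blue plate and free lane as expected. The side view shows the gripper close to the instrument behind. The −13.6 N in x with a 5 mm position error means something is touching, so I'll back off towards the robot first and then look.

```bash
python3 - <<'E'
from h import *
s=readout.observe();print(s['q'],s['ft_torque'],s['contact_force'])
im=cv2.imread('pics/side1.png');cv2.imwrite('pics/v2.png',cv2.resize(im[20:230,130:410],(800,600),interpolation=2))
E
python3 -m handwheel '[0,-0.02,0,0,0, 0,-0.04,0,0,0, 0,-0.04,0,0,0, 0,-0.04,0,0,0, 0,-0.04,0,0,0, 0,-0.04,0,0,0, 0,-0.04,0,0,0, 0,-0.04,0,0,0, 0,-0.04,0,0,0, 0,-0.04,0,0,0]'
```

```text
[ 0.49896797  0.30702539 -0.81204336  1.83769257  0.24715058  1.11020421
 -1.86689227] [-0.47738408  1.78939182  1.02909238] [-13.80143786  -0.74649837  -5.52481885]
t: 4.6
eef_pos: [478.7, 60.6, 109.6]
eef_rot: [[0.995, 0.104, 0.0], [0.104, -0.995, -0.0], [0.0, 0.0, -1.0]]
contact_force: [0.3, 0.5, 0.4]
width: 0.003
grasp_force: 0.0
```

View pics/v2.png

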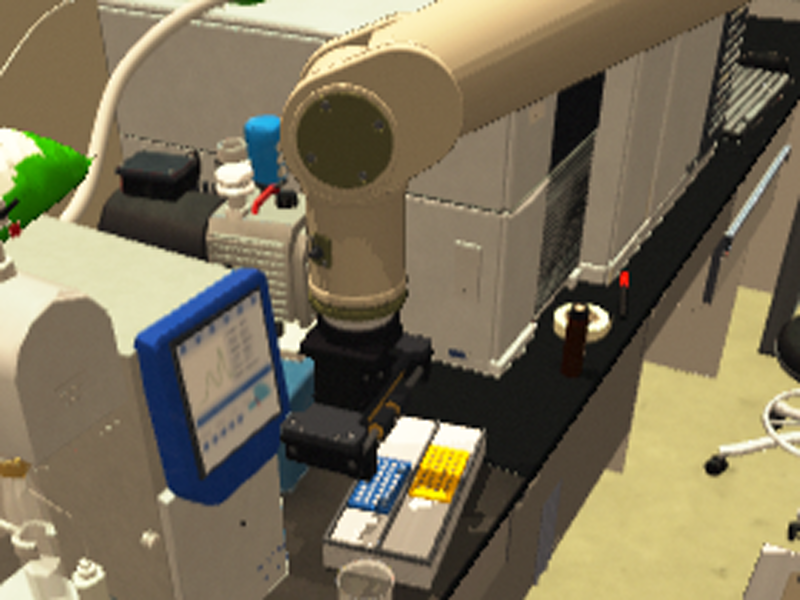

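The screen of the instrument touched the left end of the gripper's body, and the contact is gone now. The wrist camera also leads on the far side, towards the instruments. I'll retract and make a half turn so the camera sits on the robot's side, finishing at a yaw that keeps the left end clear of the screen.

```bash
python3 -m handwheel '[0,-0.025,0,0,0, 0,-0.05,0,0,0, 0,-0.05,0,0,-0.18, 0,-0.05,0,0,-0.36, 0,-0.05,0,0,-0.54, 0,-0.05,0,0,-0.72, 0,-0.05,0,0,-0.90, 0,-0.05,0,0,-1.08, 0,-0.05,0,0,-1.26, 0,-0.05,0,0,-1.44]' && python3 -m handwheel '[0,0,0,0,-0.18, 0,0,0,0,-0.36, 0,0,0,0,-0.54, 0,0,0,0,-0.72, 0,0,0,0,-0.90, 0,0,0,0,-1.08, 0,0,0,0,-1.26, 0,0,0,0,-1.44, 0,0,0,0,-1.62, 0,0,0,0,-1.80]'
python3 - <<'E'
from h import *
s=readout.observe();R=np.array(s['eef_rot']);p=np.array(s['eef_pos']);print(s['t'],p,s['q'])
a=.191;X,Y=518.5,-33
T=np.array([X*np.cos(a)-Y*np.sin(a),X*np.sin(a)+Y*np.cos(a),100]);print(T)
print((R.T@(T-p)).round(1),np.arctan2(-R[1,0],-R[0,0]))
E
```

```text
t: 5.85
eef_pos: [428.9, 55.4, 109.6]
eef_rot: [[0.021, 1.0, 0.0], [1.0, -0.021, -0.0], [-0.0, 0.0, -1.0]]
contact_force: [-0.0, 0.0, -0.6]
width: 0.006
grasp_force: 0.0
t: 7.1
eef_pos: [429.0, 55.4, 109.6]
eef_rot: [[-0.978, -0.207, 0.0], [-0.207, 0.978, -0.0], [-0.0, -0.0, -1.0]]
contact_force: [0.1, -0.4, -0.1]
width: 0.006
grasp_force: 0.0
7.1 [428.95225658  55.42789626 109.58613215] [ 0.82761254  0.10485684 -1.08170721  2.03728418  0.10660537  1.05722647
  1.47472573]
[515.33576456  66.03256598 100.        ]
[-86.7  -7.5   9.6] 0.20825066141919307
```

```bash
python3 -m handwheel '[0,0,0,0,-0.09, 0,-0.02,-0.002,0,-0.09, 0,-0.04,-0.004,0,-0.09, 0,-0.06,-0.006,0,-0.09, 0,-0.075,-0.0075,0,-0.09, 0,-0.0867,-0.0075,0,-0.09, 0,-0.0867,-0.0075,0.0,-0.09, 0,-0.0867,-0.0075,0.02,-0.09, 0,-0.0867,-0.0075,0.04,-0.09, 0,-0.0867,-0.0075,0.04,-0.09]'
python3 - <<'E'
from h import *
s=readout.observe();print(s['t'],s['eef_pos'],s['contact_force'])
c=[get_image(x)[:,:,::-1] for x in('wrist','side')]
cv2.imwrite('pics/side2.png',c[1])
w=warp('side',c[1],46,430,590,-60,130,2);
cv2.imwrite('pics/v3.png',np.hstack([cv2.resize(c[0],(420,320)),cv2.resize(w,(380,320))]))
E
```

```text
t: 8.35
eef_pos: [513.6, 65.2, 67.4]
eef_rot: [[-0.958, -0.288, -0.004], [-0.288, 0.958, -0.0], [0.004, 0.001, -1.0]]
contact_force: [-0.4, -0.9, -0.6]
width: 0.008
grasp_force: 0.0
8.35 [513.62513395  65.16912252  67.3759681 ] [-0.44708736 -0.85605715 -0.60044134]
```

View pics/v3.png

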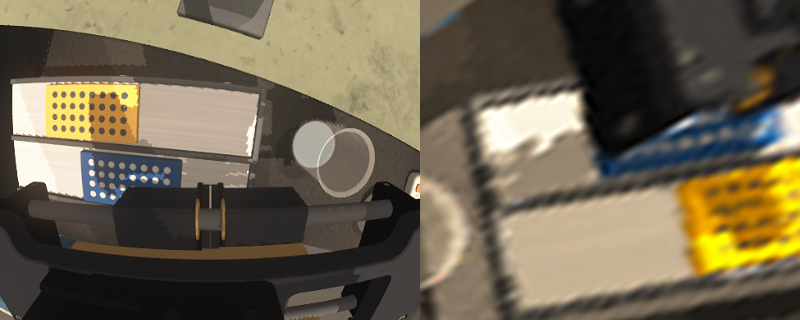

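Wrist view: fingers sit at (210,215), between the plate's rear edge (181,152)-(183,188) and the stop at (250,188). I'll check the clearance numerically.

```bash
cat >> h.py <<'E'
def fish(px,z):
    k=calibration('wrist');p=np.atleast_2d(px).astype(float)-[k['cx'],k['cy']];r=np.hypot(*p.T);t=r/k['fx']
    d=np.c_[p/r[:,None]*np.sin(t)[:,None],np.cos(t)]@np.array(k['attitude']).T
    e=np.array(k['eye']);return e+d*((z-e[2])/d[:,2])[:,None]
def led(P,a=.19): P=np.atleast_2d(P);return np.c_[P[:,:2]@[np.cos(a),np.sin(a)],P[:,:2]@[-np.sin(a),np.cos(a)]]
E
python3 - <<'E'
from h import *
f=np.array([512/420,384/320])
print(led(fish(np.array([[181,152],[183,188],[81,152]])*f,46)).round(1))
print(led(fish(np.array([[260,95],[255,157],[250,187]])*f,45)).round(1))
print(led(readout.observe()['eef_pos']).round(1))
E
```

```text
[[ 492.5  -58.5]
 [ 522.1  -54.9]
 [ 500.9 -146.2]]
[[ 4.427e+02 -2.500e+00]
 [ 4.908e+02  1.000e-01]
 [ 5.162e+02 -1.000e-01]]
[[518.2 -32.8]]
```

```bash
python3 -m handwheel '[0,0,0,0.008,0, 0,0,0,0.016,0, 0,0,0,0.022,0, 0,0,0,0.024,0, 0,0,0,0.024,0, 0,0,0,0.024,0, 0,0,0,0.024,0, 0,0,0,0.024,0, 0,0,0,0.024,0, 0,0,0,0.024,0]'
python3 - <<'E'
from h import *
s=readout.observe();R=np.array(s['eef_rot']);print(led(s['eef_pos']),s['t'])
a=.19;print(np.array([[-np.sin(a),np.cos(a),0],[np.cos(a),np.sin(a),0]])@R)
E
```

```text
t: 9.7
eef_pos: [515.4, 65.5, 45.6]
eef_rot: [[-0.958, -0.288, 0.0], [-0.288, 0.958, -0.0], [-0.0, -0.0, -1.0]]
contact_force: [-0.3, 0.5, 0.5]
width: 0.005
grasp_force: 0.0
[[518.47767366 -33.04089574]] 9.7
[[-1.01951205e-01  9.94789398e-01 -7.79285120e-05]
 [-9.94789400e-01 -1.01951202e-01  3.93483399e-05]]
```

```bash
python3 -m handwheel '[0,0,0,0.0015,0, 0,0,0,0.003,0, 0,0.0005,-0.005,0.003,0, 0,0.001,-0.012,0.003,0.02, 0,0.002,-0.020,0.003,0.04, 0,0.003,-0.030,0.003,0.06, 0,0.004,-0.040,0.003,0.08, 0,0.005,-0.050,0.003,0.10, 0,0.006,-0.060,0.003,0.11, 0,0.0065,-0.065,0.003,0.12]'
python3 - <<'E'
from h import *
s=readout.observe();R=np.array(s['eef_rot']);print(led(s['eef_pos']),s['t'])
a=.19;print(np.array([[-np.sin(a),np.cos(a),0],[np.cos(a),np.sin(a),0]])@R)
c=[get_image(x)[:,:,::-1] for x in('wrist','side')]
w=warp('side',c[1],46,430,610,-180,60,2);
cv2.imwrite('pics/v4.png',np.hstack([cv2.resize(c[0],(420,320)),cv2.resize(w,(380,320))]))
E
```

```text
t: 10.95
eef_pos: [528.0, 0.6, 42.5]
eef_rot: [[-0.985, -0.17, 0.0], [-0.17, 0.985, -0.0], [-0.0, -0.0, -1.0]]
contact_force: [-0.5, 0.7, 0.0]
width: 0.005
grasp_force: 0.1
[[518.6517079  -99.18283213]] 10.95
[[ 1.90815945e-02  9.99817922e-01 -1.23979965e-04]
 [-9.99817929e-01  1.90815993e-02  3.74321618e-05]]
```

View pics/v4.png

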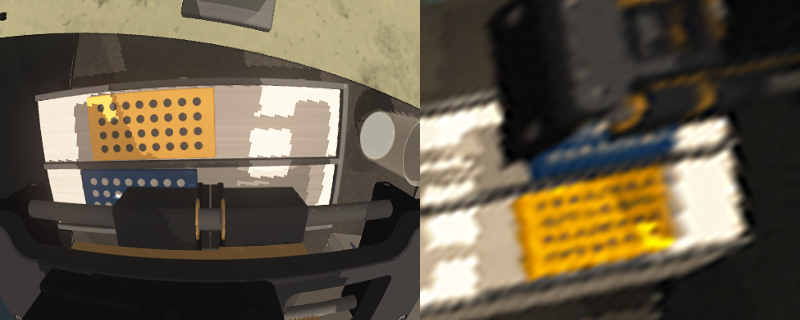

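The wrist view shows the blue plate moving, with its rear edge at (197,170) just left of the fingers and its front at (80,170). Yellow is unmoved.

Run:
```python
from h import *
f=np.array([512/420,384/320])
print(led(fish(np.array([[197,171],[81,171],[80,185]])*f,46)).round(1))
print(led(fish(np.array([[38,100],[45,160],[48,190]])*f,40)).round(1))
```

```text
[[ 496.8 -107.7]
 [ 496.  -195.9]
 [ 507.1 -199.2]]
[[ 439.7 -234.6]
 [ 488.5 -235.1]
 [ 514.9 -238.7]]
```

```bash
python3 -m handwheel '[0,0,-0.006,0,0, 0,0,-0.013,0,0.01, 0,0,-0.021,0,0.02, 0,-0.0005,-0.029,0,0.03, 0,-0.0005,-0.036,0,0.04, 0,-0.001,-0.042,0,0.05, 0,-0.001,-0.046,0,0.06, 0,-0.001,-0.048,0,0.07, 0,-0.001,-0.050,0,0.07, 0,-0.001,-0.050,0,0.07]'
python3 - <<'E'
from h import *
s=readout.observe();R=np.array(s['eef_rot']);print(led(s['eef_pos']),s['t'])
a=.19;print(np.array([[-np.sin(a),np.cos(a),0],[np.cos(a),np.sin(a),0]])@R)
c=[get_image(x)[:,:,::-1] for x in('wrist','side')]
cv2.imwrite('pics/side3.png',c[1])
w=warp('side',c[1],46,450,630,-200,40,2);
cv2.imwrite('pics/v5.png',np.hstack([cv2.resize(c[0],(420,320)),cv2.resize(w,(380,320))]))
E
```

```text
t: 12.3
eef_pos: [537.4, -47.8, 42.5]
eef_rot: [[-0.995, -0.102, -0.0], [-0.102, 0.995, -0.0], [0.0, -0.0, -1.0]]
contact_force: [-1.1, 0.1, 0.6]
width: 0.007
grasp_force: 0.0
[[ 518.6867762  -148.44788589]] 12.3
[[ 8.76410970e-02  9.96152104e-01 -1.53345940e-04]
 [-9.96152113e-01  8.76410837e-02 -9.11870096e-05]]
```

View pics/v5.png

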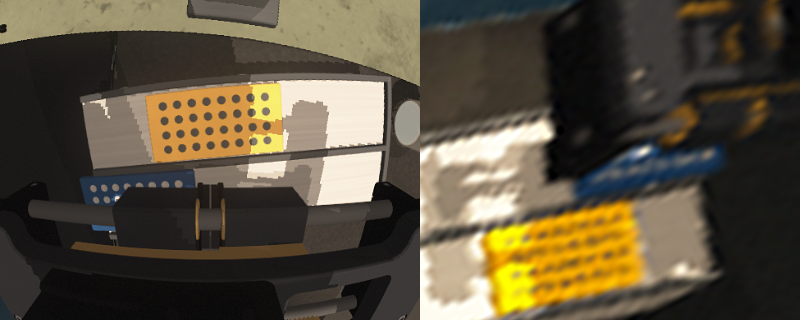

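The blue plate now sticks out a little past the open end: its front edge is at (81,178)-(87,230) in the wrist view, and the ledge edge is at (83,98)-(93,168). Its rear edge is at (195,170). I'll convert these to ledge coordinates.

Run:
```python
from h import *
f=np.array([512/420,384/320])
print(led(fish(np.array([[195,171],[81,178],[84,205]])*f,46)).round(1))
print(led(fish(np.array([[82,99],[88,140],[93,168]])*f,40)).round(1))
```

```text
[[ 496.2 -156.9]
 [ 494.9 -245. ]
 [ 517.1 -248.7]]
[[ 437.7 -235.2]
 [ 468.1 -235.3]
 [ 489.6 -235.7]]
```

Overhang is about 9 mm, so I'll push 16 mm more and then back off.

```bash
python3 -m handwheel '[0,-0.0003,-0.004,0,0, 0,-0.0007,-0.008,0,0, 0,-0.001,-0.012,0,0, 0,-0.0013,-0.015,0,0, 0,-0.0014,-0.016,0,0, 0,-0.0014,-0.016,0,0, 0,-0.001,-0.012,0,0, 0,-0.0005,-0.006,0,0, 0,0,0,-0.01,0, 0,0,0,-0.03,0]' && python3 -m handwheel '[0,0,0,-0.03,0, 0,0,0,-0.06,0, 0,0.03,0,-0.08,0, 0,0.07,0,-0.1,0, 0,0.11,0,-0.1,0, 0,0.14,0,-0.1,0, 0,0.14,0,-0.1,0, 0,0.14,0,-0.1,0, 0,0.14,0,-0.1,0, 0,0.14,0,-0.1,0]'
python3 - <<'E'
from h import *
print(readout.observe()['t'])
c=[get_image(x)[:,:,::-1] for x in('wrist','side')]
cv2.imwrite('pics/side4.png',c[1])
w=warp('side',c[1],43,450,630,-200,40,2);
cv2.imwrite('pics/v6.png',np.hstack([cv2.resize(c[0],(320,240)),cv2.resize(w,(320,240))]))
cv2.imwrite('pics/v6b.png',w:=warp('side',c[1],46,430,600,-200,60,3))
E
```

```text
t: 13.65
eef_pos: [537.0, -46.7, 73.3]
eef_rot: [[-0.995, -0.103, -0.001], [-0.103, 0.995, 0.0], [0.001, 0.0, -1.0]]
contact_force: [0.5, -0.9, 0.5]
width: 0.007
grasp_force: 0.0
t: 14.9
eef_pos: [398.6, -61.5, 172.5]
eef_rot: [[-0.995, -0.103, -0.0], [-0.103, 0.995, 0.001], [0.0, 0.001, -1.0]]
contact_force: [0.0, 0.3, 0.3]
width: 0.003
grasp_force: 0.0
14.9
```

View pics/v6b.png

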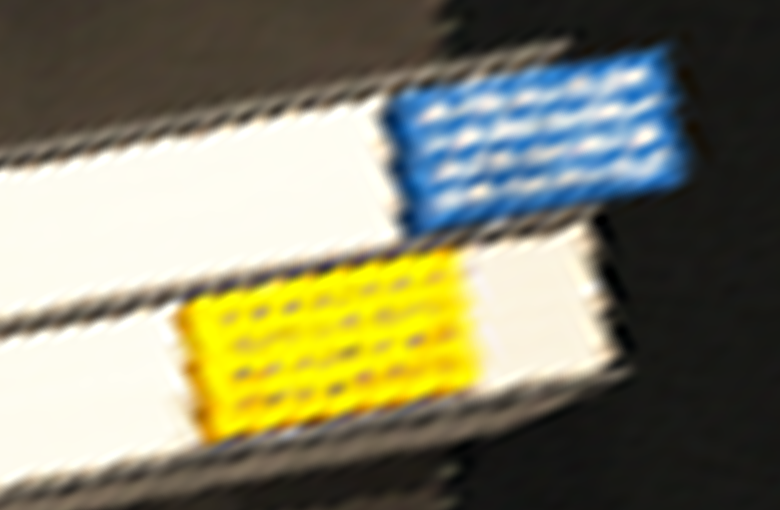

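Run:
```python
from h import *
im=cv2.imread('pics/side4.png');a=.19;s=4
def prof(z,Xlo,Xhi,Y0,Y1,ch):
    Y=np.arange(Y0,Y1,.25);X=np.arange(Xlo,Xhi,1.)
    g=np.array([[ (x*np.cos(a)-y*np.sin(a),x*np.sin(a)+y*np.cos(a),z) for y in Y] for x in X])
    m=topix('side',g.reshape(-1,3)).astype(np.float32).reshape(len(X),len(Y),2)
    p=cv2.remap(im,m,None,cv2.INTER_LINEAR).astype(float)[...,ch]
    return Y,p
def edge(n,*A):
    Y,p=prof(*A);r=[]
    for row in p:
        h=(np.percentile(row,5)+np.percentile(row,95))/2
        i=np.nonzero(np.diff(row>h))[0];r+= [Y[i[0]]] if len(i) else []
    print(n,np.median(r).round(1),np.percentile(r,[20,80]).round(1))
edge('front top z46',46,503,543,-285,-255,0)
edge('rear top z46',46,503,543,-185,-165,2)
edge('open end z40',40,450,488,-250,-220,2)
edge('yellow front',46,446,490,-200,-178,0)
im=cv2.imread('pics/side0.png');edge('open end before blue lane',40,503,543,-250,-220,2);edge('yellow front before',46,446,490,-200,-178,0)
s=get_image('wrist');cv2.imwrite('pics/wr4.png',s[:,:,::-1])
```

```text
front top z46 -267.5 [-268.2 -267. ]
rear top z46 -172.1 [-173. -171.]
open end z40 -240.5 [-241.2 -239.8]
yellow front -187.8 [-188.  -187.5]
open end before blue lane -240.8 [-241.6 -240.2]
yellow front before -187.2 [-187.8 -187. ]
```

View pics/wr4.png

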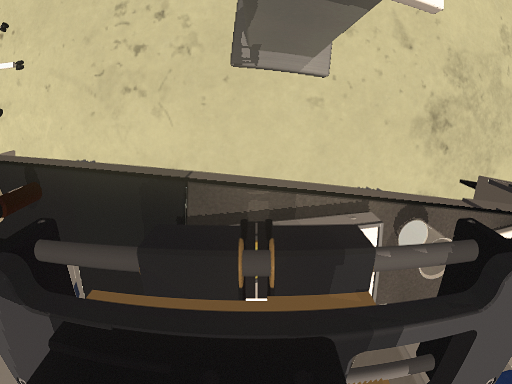

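Plate overhang is about 24 mm, the yellow plate has not moved, and the arm is clear, with nothing but the bench edge, ledge and beaker in the wrist view. I'm handing it in.

```bash
python3 -c "
from plant import arm;print(arm.finish_job())"
```

```text
the job is handed in; nothing more can be done
None
```

I pushed the blue plate along its lane until its front edge stuck out about 24 mm past the open end (measured in the side camera), lying in its lane, and handed the job in at about 15 s; the yellow plate did not move, I did not re-measure the vial, beaker and tin, and on the way in the gripper's body briefly touched the instrument screen with about 14 N (limit 40 N).

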